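# Shut the bottle pen and drop its latch bar

## Task

Shut the bottle pen: lift the latch bar by its ball knob out of the hold-back catch, swing the gate shut with the bar raised, ease the bar over the lip of the shutting catch into the rubber buffer, lower it fully down behind the lip and let go. The shutting catch is adjustable and was reset by hand, so find the buffer by feel, and never press the bar on either catch harder than about 12 N. Leave the glassware in the pen standing.

Things in the scene. Friction and masses are not known exactly. Their poses are not given: they have to be found in the camera images.
- pen: bottle pen: plywood board 405 x 325 x 12 mm on 18 mm battens, low timber fence on three sides, gate on the side towards the robot; fixed. Origin on the gate's upright hinge axis, at the board's underside, 18 mm above the table; x points into the pen, away from the robot, y along the shut gate from latch post to hinge post, z up.
- gate (a joint): gate angle (rad): 0 shut, along the pen's -y; grows as the free end swings out to the pen's -x; range -0.095 to 1.3. Starts at about 1.22, in the hold-back catch. With the bar home it ends between -0.07 and 0.07, as the shutting catch is set. Stiff hinge (0.06 N m): the gate stays where it is left. Timber, 18 mm thick, reaches 190 mm from the hinge; top edge 130 mm above the pen's origin.
- gate_frame (a point): same point as the pen's origin, on the hinge axis, turning with the gate: same axes as the pen when shut, turned by minus the gate angle about z. All gate offsets are given in it: x across the gate into the pen, -y along the gate to its free end.
- bar (a joint): lift angle of the latch bar on the gate (rad): 0 level, fully down on its own stop; grows as the free end lifts, at most 0.2; falls back by its weight (220 g). Flat steel bar on the gate's robot side, 10 mm thick, 14 mm high, middle 105 mm above the pen's origin when level, reaching 238 mm from the hinge; crosses each catch 218 mm from the hinge.
- bar_pivot (a point): pivot of the latch bar, at x -22, y -34, z 105 mm in the gate's frame; its axis runs across the gate (gate's x).
- knob (a point): centre of the black ball knob, 24 mm across, on a 9 mm stem on the latch bar: grip it from above. In the gate's frame x -22, y -165, z 180 mm with the bar level: 131 mm out from the pivot, 75 mm above it. As the bar lifts it turns about the pivot: up and towards the hinge. Nothing but its stem within 25 mm; all else there is 45 mm or more below its centre.
- hold_back: steel hold-back catch on a short post in front of the pen: a U, 14 mm clear, of two round-topped lips that stand 14 mm up the sides of the level bar; lift the bar 0.08 rad or more to clear them. Origin on the post's top (86 mm above the pen's origin) under the bar's middle; x across the U, y along the bar.
- catch: fixed base plate of the shutting catch on the latch post; origin on the post's top (86 mm above the pen's origin), under the bar's middle when the gate is at exactly 0; axes as the pen's. The catch itself (lip, slot, buffer) is clamped on it by slotted screws anywhere within 14 mm to either side along the pen's x: that setting is NOT in these readings. Pressed by more than 12 N it may shift.
- post_top (a point): same point as the catch's origin. On the catch, from the robot's side: a lip 10 mm thick, 14 mm up the level bar's side (lift 0.08 rad or more to pass); an 8.5 mm slot; a round rubber buffer 58 mm tall that meets the bar at any lift. The 10 mm bar must push the buffer in 1.5 mm or more, better 2, to go down, and is then held without rattle. The buffer yields 1 mm per 5 N on the bar.
- cork_jar: corked glass jar of shells, 54 mm in diameter, 99 mm tall, standing in the pen; origin under its centre. Leave it standing.
- clear_bottle: clear glass bottle 50 mm in diameter, 180 mm tall, standing in the pen; origin under its centre. Leave it standing.
- conical_flask: conical flask 67 mm in diameter, 108 mm tall, standing in the pen; origin under its centre. Leave it standing.

How it is judged:
On the way, in this order (a step that is already met when the one before it is completed fails the run):
1. the bar is lifted clear of the hold-back catch (value of joint bar above 0.075 rad and value of joint gate above 0.9 rad), for 0.1 s.
2. the gate is swung to the shutting catch with the bar raised over the lip (value of joint bar above 0.06 rad and value of joint gate below 0.1 rad), for 0.1 s.
At the end, for the whole second after the job is handed in: The bar lies fully down (within 0.02 rad of level) behind the lip of the shutting catch, held between lip and rubber buffer (the buffer presses on it with more than 3 N), the gate shut (below 0.08 rad) and at rest, and the three glass vessels stand upright (within 0.15 rad) (value of joint bar below 0.02 rad and contact force between bar and buffer_c0 above 3 N and value of joint gate below 0.08 rad and velocity of joint gate between -0.05 and 0.05 rad/s and angle between each of cork_jar, clear_bottle, conical_flask's own z axis and vertical below 0.15 rad); the robot touches nothing.
It fails at once if the bar presses on the buffer or the lip of the shutting catch with more than 15 N (contact force between bar and buffer_c0 above 15 N or contact force between bar and catch_slide_c1 above 15 N or contact force between bar and catch_slide_c2 above 15 N or contact force between bar and catch_slide_c3 above 15 N).
It fails at once if the bar is dragged against the hold-back catch with more than 15 N (contact force between bar and hold_back above 15 N).
It fails at once if a glass vessel in the pen is tipped (angle between any of cork_jar, clear_bottle, conical_flask's own z axis and vertical above 0.3 rad).
It also fails if it takes over 61 s, if anything falls off the work surface, if the arm or the gripper's body presses on something with over 40 N, if the wrist force passes 120 N, or if a joint passes its speed limit or range.

## Robot

A 6-joint arm with a two-finger parallel gripper is mounted at the origin on a cart in front of the work surface, level with it; the furniture and walls round the work are solid. World frame = base frame: x ahead of the robot, y to its left, z up, the work surface at z = 0. Lengths are in m, angles in rad, forces in N, time in s.
With the tool pointing down it reaches from about 0.375 to 0.975 m from the base axis. Payload 3.8 kg.
Tool frame: the origin (TCP) lies at the very end of the fingers, on their centre line; the grasp point (between the pads) lies 19 mm behind it; z points along the fingers, y is the line along which they close (so a half turn about z gives the same grasp; the last joint's range is limited). The gripper opens to 85 mm and grips with 20 to 120 N. Pads are 22 mm wide; open, the fingers measure 114 mm over their backs; the gripper's body (76 mm by 85 mm) begins 54 mm behind the grasp point. The pads swing forward as they close: fully open they stand 13 mm farther back than shut.
Start: joints at [1.172, 0.264, 1.604, -0, 1.274, -0.037], TCP at [0.239, 0.631, 0.231] pointing down, gripper open.
Joint ranges: [-2.63, 2.63], [-0.94, 2.18], [0.31, 2.57], [-1.31, 4.45], [0, 2.66], [-2.55, 2.55]. Speed limits (rad/s): [2.57, 2.57, 3.14, 3.14, 3.14, 3.14].

## Interface

Orientations are given as a rotation vector (axis times angle).
In Python, from workcell import sensors, capture, job, masks_of, spot_point gives the robot as it stands. The module is installed in compiled form; this text tells all that it offers.
- The arm moves only by the tool servo_tool, never from a script. Its argument "commands" is a list of rows, each a list of 3 entries, a list of its own where there are three numbers: the closure in counts, from 0 (fully open) to 255 (shut), then the shift along the tool's x, y, z in m, then the turn about the tool's z in degrees. In form: [[gripper, [x, y, z], yaw], ...]. A call has exactly 5 rows; each row shifts and turns the commanded pose from where the row before left it, along the tool's axes as they then stand; what a row does not reach is not made up. A row lasts 1/10 s, in which the tool goes at most 50 mm and 8.59 degrees, less where a joint would pass 70% of its speed; a pose out of reach is approached as far as the arm can. A call with a gripper value outside its range is refused whole. The fingers move at their own pace and stop on an object; the grip force is fixed at half the most. Time passes only in rows, so rows that do not move let the fingers close, or fill a call up. It gives the time, the measured TCP pose, the force, the opening and the grip force at its end, in the units of the state.
- sensors.state(): the state, without advancing time (a new reading comes with each control period).
- capture(name): name is "side" or "top" or "wrist"; returns a dict with "image" (480x640x3 uint8, red, green, blue), "fov_y" (degrees; the focal length in pixels is half the picture's height over the tangent of half this angle, whatever the lens; pixels are square), "cx", "cy" (the principal point, pixels), "distortion" ([k1, k2, p1, p2, k3] as OpenCV has them; the pictures are not rectified), "origin" and "attitude" of the camera in the world. Camera axes: x right, y down, z forward; pixel columns grow to the right and rows downward; lengths in m; the calibration is good to about 2 mm. A picture is of the moment at which its call begins. There is no depth.
- job.close_job(): hands the job in; it is judged then, once.
Trained networks look in a picture, given as the dict that the camera call returned (one of the last four; its "shot" number tells which), for a name from the list of things; names that differ only in an ending like _2 or _b are one class to them, and where a whole thing is asked for, a point or a joint stands for the part that bears it (a point fixed in the world has none). Each returns a list of dicts, best first, with "score" (0 to 1); they miss things now and then, are a little off and sometimes report something else, mostly with a low value. They report only what shows in the picture. A call takes as long as a camera call.
- masks_of(picture, label): "pixels" (480x640 bool, what is visible of it) and "point" ([column, row] in pixels, amid what is visible of it).
- spot_point(picture, label): "point" ([column, row] in pixels: a listed point, or the origin of a listed thing).
The state is a dict: "t": time; "q": joint angles; "joint_velocities": joint speeds; "effort": joint torques, N m; "position": TCP position; "tool_rot": TCP orientation; "wrist_force": force on the tool from outside, world axes, zero at the start; "moment": the same for the moment, N m; "finger_gap": finger opening in m; "grasp_force": force on a finger pad.
Only numpy, scipy, OpenCV 4.12 (cv2) and the standard library are available. Lean on these libraries where they do the work, as an engineer would, in place of code of your own. Each camera call takes 0.05 s, during which the arm holds its last target. There are 200 camera calls.

## Working session

There is one attempt and no reset: what is moved stays moved. The work goes in short steps, Python scripts to look and compute and a tool call to move; the robot and the scene stay as the last step left them, time stands still between calls to the robot, and variables do not carry over. Pictures are saved under pics/ and viewed, at most 10 in all, crops included, and the job is handed in when it is done.

Besides the shell and the picture viewer there is one more tool, called after "Emit:" as a command line: name --argument value ..., lists and objects as JSON in quotes. servo_tool: Moves the arm, as the interface text tells. Its arguments: {"type":"object","properties":{"commands":{"type":"array"}},"required":["commands"]}

```bash
mkdir -p pics; cat > h.py <<'E'
import numpy as np, cv2
from workcell import sensors, capture, job, masks_of, spot_point
from scipy.spatial.transform import Rotation as R
def cam(p):
    f=240/np.tan(np.radians(p["fov_y"])/2)
    K=np.array([[f,0,p["cx"]],[0,f,p["cy"]],[0,0,1.]])
    A=np.array(p["attitude"],float)
    M=A if A.shape==(3,3) else R.from_rotvec(A).as_matrix()
    return K,np.array(p["distortion"],float),M,np.array(p["origin"],float)
def ray(p,px):
    K,d,M,o=cam(p)
    u=cv2.undistortPoints(np.array([[px]],float),K,d)[0,0]
    v=M@np.array([u[0],u[1],1]); return o,v/np.linalg.norm(v)
def onz(p,px,z):
    o,v=ray(p,px); return o+v*(z-o[2])/v[2]
def tri(rs):
    A=0;b=0
    for o,v in rs:
        P=np.eye(3)-np.outer(v,v);A=A+P;b=b+P@o
    x=np.linalg.solve(A,b); return x,[float(np.linalg.norm((np.eye(3)-np.outer(v,v))@(x-o))) for o,v in rs]
def proj(p,X):
    K,d,M,o=cam(p)
    return cv2.projectPoints((M.T@(np.atleast_2d(X)-o).T).T.copy(),np.zeros(3),np.zeros(3),K,d)[0][:,0]
def save(p,n): cv2.imwrite("pics/"+n+".png",p["image"][:,:,::-1])
E
python3 - <<'E'
from h import *
np.set_printoptions(precision=4,suppress=True)
print(sensors.state())
P={}
for c in ("side","top"):
    p=P[c]=capture(c); save(p,c+"1"); print(c,p["origin"],p["attitude"],p["fov_y"])
for l in ("knob","gate_frame","pen","bar_pivot","post_top","hold_back","catch","cork_jar","clear_bottle","conical_flask"):
    rs=[]
    for c in P:
        r=spot_point(P[c],l)
        print(l,c,[(np.round(k["point"],1),round(k["score"],2)) for k in r[:2]])
        if r: rs.append(ray(P[c],r[0]["point"]))
    if len(rs)==2: print("   ",tri(rs))
a=np.hstack([P[c]["image"] for c in P]); cv2.imwrite("pics/both.png",cv2.resize(a,(800,300))[:,:,::-1])
E
```

```text
{'t': 0.0, 'q': array([ 1.1721,  0.2648,  1.6054,  0.    ,  1.2737, -0.0369]), 'joint_velocities': array([ 0.0014, -0.0004, -0.0001, -0.0023,  0.001 ,  0.0002]), 'effort': array([ -0.0008, -51.5131, -36.7308,  -0.0004,   0.0135,  -0.    ]), 'position': array([0.2386, 0.6306, 0.2299]), 'tool_rot': array([-0.5651, -3.0898,  0.0035]), 'wrist_force': array([-0.6683, -0.2794,  0.5844]), 'moment': array([-0.011 ,  0.02  , -0.0067]), 'grasp_force': 0.0, 'finger_gap': 0.08519893680372816}
side [0.4977 0.8807 0.7963] [-0.1755  2.7506 -1.4016] 42.284646472367534
top [0.4829 0.0148 0.9698] [-2.1667  2.1475 -0.2119] 56.919847137654415
knob side [(array([367.6, 224.8]), 0.77)]
knob top [(array([319.6, 303. ]), 0.95)]
    (array([ 0.5061, -0.0118,  0.1879]), [0.0032213830942254412, 0.003221383094225434])
gate_frame side [(array([275.8, 302.3]), 0.68)]
gate_frame top [(array([316., 193.]), 0.72)]
    (array([ 0.712 , -0.006 ,  0.0072]), [0.0387964799826647, 0.03879647998266455])
pen side [(array([276.2, 300.6]), 0.57)]
pen top [(array([302.4, 233.4]), 0.87)]
    (array([0.6629, 0.0211, 0.0229]), [0
[... 666 characters left out ...]
 201.4]), 0.63)]
catch top [(array([412.4, 244.5]), 0.63)]
    (array([ 0.623 , -0.1986,  0.1088]), [0.0015224437569061873, 0.0015224437569062276])
cork_jar side [(array([244.4, 281.6]), 0.77)]
cork_jar top [(array([316.3, 191.3]), 0.67)]
    (array([ 0.7407, -0.0082,  0.04  ]), [0.00596250307203096, 0.0059625030720310765])
clear_bottle side [(array([249.3, 261.6]), 0.67)]
clear_bottle top [(array([348.3, 193.3]), 0.72)]
    (array([ 0.743 , -0.0785,  0.0326]), [0.0025657318840303332, 0.002565731884030156])
conical_flask side [(array([256.3, 245. ]), 0.93)]
conical_flask top [(array([378.4, 202.1]), 0.72)]
    (array([ 0.735 , -0.1462,  0.0228]), [0.005330325328453971, 0.005330325328454047])
```

View pics/top1.png

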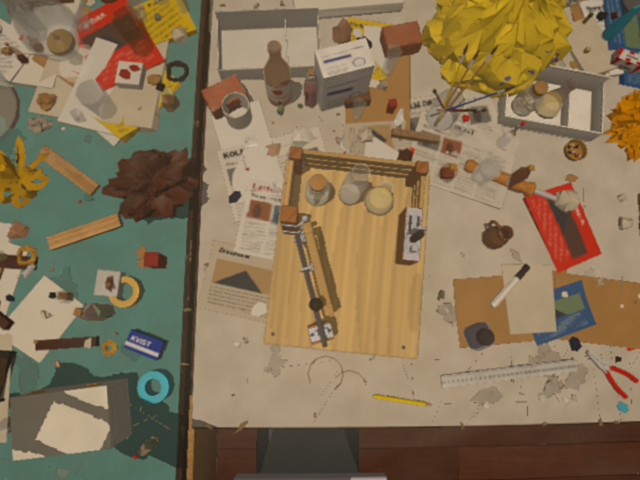

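View pics/side1.png

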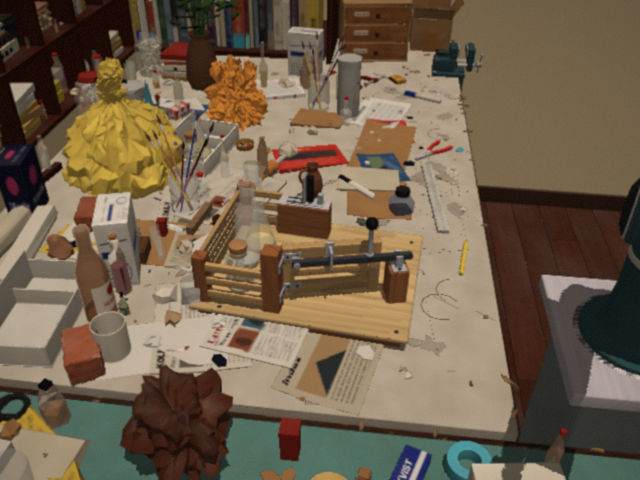

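```bash
python3 - <<'E'
from h import *
from scipy.optimize import least_squares
np.set_printoptions(precision=4,suppress=True)
P={c:capture(c) for c in("side","top")}
def pts(s):
    x,y,th,g=s
    def T(v,a): 
        c,n=np.cos(a),np.sin(a); return np.array([x+c*v[0]-n*v[1],y+n*v[0]+c*v[1],.018+v[2]])
    # holdback under bar at 218 from hinge, x -22
    return dict(pen=T([0,0,0],th),bar_pivot=T([-.022,-.034,.105],th-g),knob=T([-.022,-.165,.180],th-g),post_top=T([-.022,-.218,.086],th),catch=T([-.022,-.218,.086],th),hold_back=T([-.022,-.218,.086],th-g))
obs={}
for l in ("pen","bar_pivot","knob","post_top","catch","hold_back"):
    for c in P:
        for k in spot_point(P[c],l): obs.setdefault((l,c),[]).append(k["point"])
obs={k:v for k,v in obs.items()}
def res(s):
    q=pts(s);o=[]
    for (l,c),v in obs.items():
        e=[proj(P[c],q[l])[0]-w for w in v]
        o+=list(min(e,key=np.linalg.norm))
    return np.array(o)
r=least_squares(res,[.65,.02,0,1.22],loss="soft_l1",f_scale=2)
print(r.x); print({k:e.round(1) for k,e in zip(obs,r.fun.reshape(-1,2) if 0 else res(r.x).reshape(-1,2))})
for k,v in pts(r.x).items(): print(k,v)
E
```

```text
[ 0.6681  0.0156 -0.1096  1.2161]
{('pen', 'side'): array([ 1.5, -1.1]), ('pen', 'top'): array([ 2.9, -3.9]), ('bar_pivot', 'side'): array([-2. ,  0.2]), ('bar_pivot', 'top'): array([-1.6, -0.1]), ('knob', 'side'): array([ 2.6, -1.7]), ('knob', 'top'): array([-5.7,  0.6]), ('post_top', 'side'): array([-0.5, -0.6]), ('post_top', 'top'): array([-1.9,  0.2]), ('catch', 'side'): array([0.6, 0.8]), ('catch', 'top'): array([ 0.4, -0.5]), ('hold_back', 'side'): array([-3.2, -0.9]), ('hold_back', 'top'): array([1.1, 3.3])}
pen [0.6681 0.0156 0.018 ]
bar_pivot [0.6298 0.0287 0.123 ]
knob [ 0.5027 -0.0031  0.198 ]
post_top [ 0.6224 -0.1987  0.104 ]
catch [ 0.6224 -0.1987  0.104 ]
hold_back [ 0.4513 -0.016   0.104 ]
```

The top view shows the gate open, with the bar running from the hinge post at (290,217) to the hold-back at (320,330). The knob is at (316,303) and the shutting catch at (412,240). The side view agrees, with the knob at (371,224). I'll move above the knob next.

Emit:
servo_tool --commands '[[0, [-0.0316, -0.0335, -0.005], 0], [0, [-0.0316, -0.0335, -0.005], 0], [0, [-0.0316, -0.0335, -0.005], 0], [0, [-0.0316, -0.0335, -0.005], 0], [0, [-0.0316, -0.0335, -0.005], 0]]'

```text
t: 2.3
position: [0.3278, 0.4171, 0.2566]
tool_rot: [0.564, 3.09, 0.0]
wrist_force: [1.5, -0.4, 0.2]
finger_gap: 0.0858
grasp_force: 0.0
```

Emit:
servo_tool --commands '[[0, [-0.0316, -0.0335, -0.005], 0], [0, [-0.0316, -0.0335, -0.005], 0], [0, [-0.0316, -0.0335, -0.005], 0], [0, [-0.0316, -0.0335, -0.005], 0], [0, [-0.0316, -0.0335, -0.005], 0]]'

```text
t: 2.8
position: [0.4162, 0.2044, 0.2819]
tool_rot: [0.565, 3.089, 0.001]
wrist_force: [1.6, -0.2, 0.7]
finger_gap: 0.0856
grasp_force: 0.0
```

Emit:
servo_tool --commands '[[0, [-0.0316, -0.0335, -0.005], 0], [0, [-0.0316, -0.0335, -0.005], 0], [0, [-0.0316, -0.0335, -0.005], 0], [0, [-0.0316, -0.0335, -0.005], 0], [0, [-0.0316, -0.0335, -0.005], 0]]'

```text
t: 3.3
position: [0.5048, -0.0083, 0.3069]
tool_rot: [0.565, 3.089, 0.001]
wrist_force: [0.1, 0.1, 0.7]
finger_gap: 0.0855
grasp_force: 0.0
```

Emit:
servo_tool --commands '[[0, [0, 0, 0], 8], [0, [0, 0, 0], 8], [0, [0, 0, 0], 8], [0, [0, 0, 0], 8], [0, [0, 0, 0], 8]]'

```text
t: 3.8
position: [0.5043, -0.0066, 0.3064]
tool_rot: [1.596, 2.706, 0.0]
wrist_force: [-0.1, -0.1, -0.2]
finger_gap: 0.0854
grasp_force: 0.0
```

Emit:
servo_tool --commands '[[0, [0, 0, 0], 8], [0, [0, 0, 0], 8], [0, [0, 0, 0], 8], [0, [0, 0, 0], 8], [0, [0, 0, 0], 8]]'

```text
t: 4.3
position: [0.5043, -0.0064, 0.3064]
tool_rot: [2.425, 1.997, 0.0]
wrist_force: [-0.1, 0.0, -0.2]
finger_gap: 0.0856
grasp_force: 0.0
```

Emit:
servo_tool --commands '[[0, [0, 0, 0], 8], [0, [0, 0, 0], 8], [0, [0, 0, 0], 8], [0, [0, 0, 0], 8], [0, [0, 0, 0], 8]]'

```text
t: 4.8
position: [0.5043, -0.0064, 0.3064]
tool_rot: [2.962, 1.047, 0.0]
wrist_force: [0.3, -0.5, -0.1]
finger_gap: 0.0856
grasp_force: 0.0
```

Emit:
servo_tool --commands '[[0, [0, 0, 0], 8], [0, [0, 0, 0], 8], [0, [0, 0, 0], 8], [0, [0, 0, 0], 1], [0, [0, 0, 0], 0]]'

```text
t: 5.3
position: [0.5044, -0.0064, 0.3064]
tool_rot: [3.117, 0.394, 0.0]
wrist_force: [-0.7, -0.2, -0.2]
finger_gap: 0.0857
grasp_force: 0.0
```

```bash
python3 - <<'E'
from h import *
from scipy.optimize import least_squares
np.set_printoptions(precision=4,suppress=True)
print(sensors.state()["q"])
P={c:capture(c) for c in("side","top","wrist")}
save(P["wrist"],"w1")
rs=[]
for c in P:
  for l in ("knob","bar_pivot","hold_back","post_top"):
    r=spot_point(P[c],l); m=masks_of(P[c],l) if l=="knob" else []
    print(c,l,[(np.round(k["point"],1),round(k["score"],2)) for k in r[:2]],[(np.round(k["point"],1),round(k["score"],2),int(k["pixels"].sum())) for k in m[:2]])
    if l=="knob" and r: rs.append(ray(P[c],r[0]["point"]))
    if r and c=="wrist": print("   onz",onz(P[c],r[0]["point"],{"knob":.198,"bar_pivot":.123}.get(l,.104)))
print(tri(rs))
E
```

```text
[-0.0621 -0.1023  1.8608 -0.      1.3829  1.2569]
side knob [(array([368.7, 225.3]), 0.64)] [(array([362.7, 258.9]), 0.8, 1260)]
side bar_pivot [(array([294.1, 262.5]), 0.6)] []
side hold_back [(array([397.6, 266.2]), 0.62)] []
side post_top [(array([314.9, 205.1]), 0.78), (array([294.6, 264.4]), 0.43)] []
top knob [] []
top bar_pivot [] []
top hold_back [] []
top post_top [] []
wrist knob [(array([302.9, 240.7]), 0.63)] [(array([300.8, 185. ]), 0.72, 3866), (array([325. , 133.6]), 0.16, 11296)]
   onz [ 0.5034 -0.0033  0.198 ]
wrist bar_pivot [(array([304.1,  48.7]), 0.73)] []
   onz [0.6294 0.0288 0.123 ]
wrist hold_back [(array([304.8, 262.9]), 0.7)] []
   onz [ 0.4526 -0.0168  0.104 ]
wrist post_top [(array([550.7, 131.7]), 0.58)] []
   onz [ 0.6253 -0.1952  0.104 ]
(array([ 0.5049, -0.0029,  0.1944]), [0.0025510525776585905, 0.0025510525776586716])
```

View pics/w1.png

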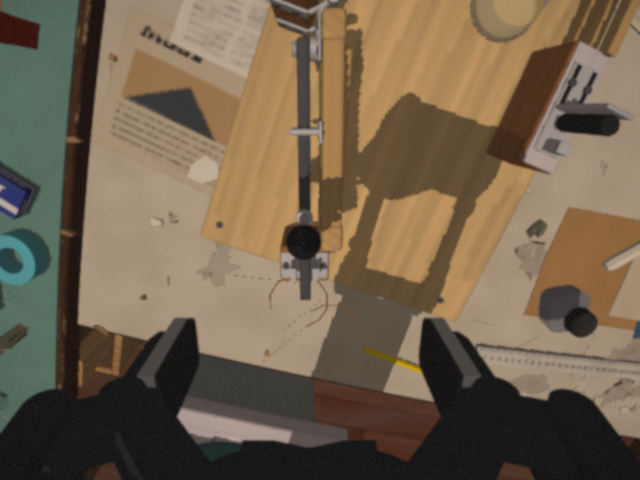

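The wrist view shows the knob at (303,241), on the model. The bar runs up the picture to its pivot at (304,48), and the hold-back U is at (305,265). I'll lower part way and check the centring.

Emit:
servo_tool --commands '[[0, [0, -0.0032, 0.02], 0], [0, [0, 0, 0.02], 0], [0, [0, 0, 0.02], 0], [80, [0, 0, 0.012], 0], [80, [0, 0, 0], 0]]'

```text
t: 6.7
position: [0.5022, -0.0033, 0.2322]
tool_rot: [-3.117, -0.39, 0.006]
wrist_force: [0.3, -0.6, -0.3]
finger_gap: 0.0592
grasp_force: 0.0
```

```bash
python3 - <<'E'
from h import *
np.set_printoptions(precision=4,suppress=True)
s=sensors.state();M=R.from_rotvec(s["tool_rot"]).as_matrix();print(s["position"],s["finger_gap"])
for i in range(2):
  p=capture("wrist")
  r=spot_point(p,"knob"); 
  for k in r[:2]:
    X=onz(p,k["point"],.198); print(k["point"],k["score"],X,M.T@(X-s["position"]))
  g=p["image"].mean(2)
save(p,"w2")
E
```

```text
[ 0.5022 -0.0033  0.2322] 0.05916297923358556
[308.2, 285.2] 0.6 [ 0.5029 -0.0033  0.198 ] [0.0009 0.0003 0.0342]
[307.7, 285.7] 0.96 [ 0.5033 -0.0035  0.198 ] [0.0012 0.0006 0.0342]
```

View pics/w2.png

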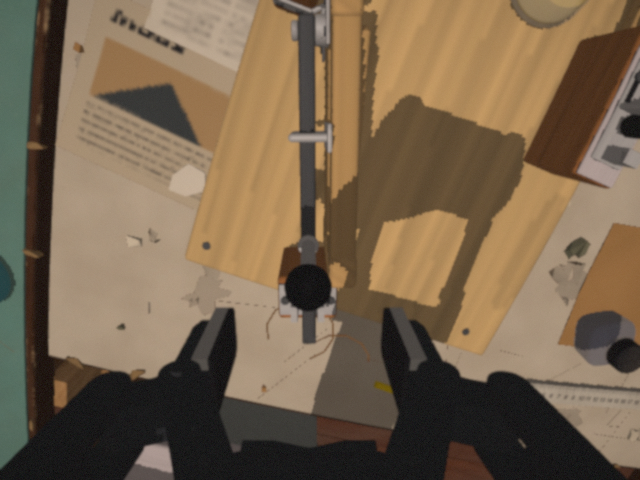

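The fingers, at columns 235 and 382, are centred on the knob at 308. I'll descend and close.

Emit:
servo_tool --commands '[[80, [0.001, 0.0004, 0.018], 0], [80, [0, 0, 0.018], 0], [80, [0, 0, 0.017], 0], [120, [0, 0, 0], 0], [140, [0, 0, 0], 0]]'

```text
t: 7.4
position: [0.5052, -0.0035, 0.1822]
tool_rot: [3.117, 0.39, 0.001]
wrist_force: [0.8, 0.5, 0.2]
finger_gap: 0.0383
grasp_force: 0.0
```

Emit:
servo_tool --commands '[[155, [0, 0, 0], 0], [165, [0, 0, 0], 0], [175, [0, 0, 0], 0], [185, [0, 0, 0], 0], [195, [0, 0, 0], 0]]'

```text
t: 7.9
position: [0.5052, -0.0034, 0.1823]
tool_rot: [3.117, 0.39, 0.002]
wrist_force: [-0.8, 0.0, 5.7]
finger_gap: 0.0211
grasp_force: 49.1
```

Gap is 21 mm and the tool is being pushed up, so the grip is above the ball's equator. I'll regrip lower.

Emit:
servo_tool --commands '[[140, [0, 0, 0], 0], [140, [0, 0, 0.0025], 0], [140, [-0.001, 0, 0.0025], 0], [160, [0, 0, 0], 0], [170, [0, 0, 0], 0]]'

```text
t: 8.4
position: [0.5033, -0.0038, 0.1758]
tool_rot: [-3.117, -0.39, 0.001]
wrist_force: [0.2, -0.5, 0.4]
finger_gap: 0.0285
grasp_force: 0.0
```

Emit:
servo_tool --commands '[[180, [0, 0, 0], 0], [190, [0, 0, 0], 0], [200, [0, 0, 0], 0], [210, [0, 0, 0], 0], [210, [0, 0, 0], 0]]'

```text
t: 8.9
position: [0.5037, -0.0038, 0.1765]
tool_rot: [3.117, 0.39, 0.0]
wrist_force: [-1.1, -1.0, 2.4]
finger_gap: 0.0208
grasp_force: 58.5
```

```bash
python3 - <<'E'
from h import *
print(sensors.state())
E
```

```text
{'t': 8.9, 'q': array([-5.68837524e-02, -1.94952458e-02,  2.02463024e+00, -7.52400571e-05,
        1.13639416e+00,  1.26486103e+00]), 'joint_velocities': array([ 7.32775503e-04, -1.97348081e-04, -1.33584632e-05, -1.27152279e-03,
       -5.07721713e-05,  1.70760601e-04]), 'effort': array([ 1.10572949e-01, -3.30640125e+01, -3.46700943e+01,  6.75084069e-02,
       -3.36089171e-01, -3.24288238e-03]), 'position': array([ 0.5036801 , -0.00376559,  0.17646976]), 'tool_rot': array([3.11718213e+00, 3.90238573e-01, 7.87692868e-05]), 'wrist_force': array([-1.07520831, -1.02878506,  2.44487461]), 'moment': array([-0.03251588,  0.14608897,  0.06181331]), 'grasp_force': 58.512298464775085, 'finger_gap': 0.020750513544306938}
```

Emit:
servo_tool --commands '[[210, [0.002, 0, -0.0034], 0], [210, [0.0021, 0, -0.0033], 0], [210, [0.0022, 0, -0.0033], 0], [210, [0.0022, 0, -0.0032], 0], [210, [0.0023, 0, -0.0032], 0]]'

```text
t: 9.4
position: [0.5138, -0.001, 0.1925]
tool_rot: [-3.117, -0.39, 0.002]
wrist_force: [-1.1, -0.0, -4.3]
finger_gap: 0.021
grasp_force: 58.7
```

Emit:
servo_tool --commands '[[210, [0, 0, 0], 0], [210, [0, 0, 0], 0], [210, [0, 0, 0], 0], [210, [0, 0, 0], 0], [210, [0, 0, 0], 0]]'

```text
t: 9.9
position: [0.5139, -0.001, 0.1925]
tool_rot: [-3.117, -0.39, 0.001]
wrist_force: [-2.9, 0.6, -1.8]
finger_gap: 0.0208
grasp_force: 58.8
```

```bash
python3 - <<'E'
from h import *
s=sensors.state(); print(s["position"],s["wrist_force"],s["q"])
p=capture("side"); cv2.imwrite("pics/s2.png",cv2.resize(p["image"][160:340,220:460],(800,600))[:,:,::-1])
E
```

```text
[ 0.51386141 -0.00101012  0.19247419] [-2.87794675  0.5718763  -1.82959795] [-5.05116513e-02 -1.31392586e-02  1.98740007e+00  1.12911778e-04
  1.16791844e+00  1.27120108e+00]
```

View pics/s2.png

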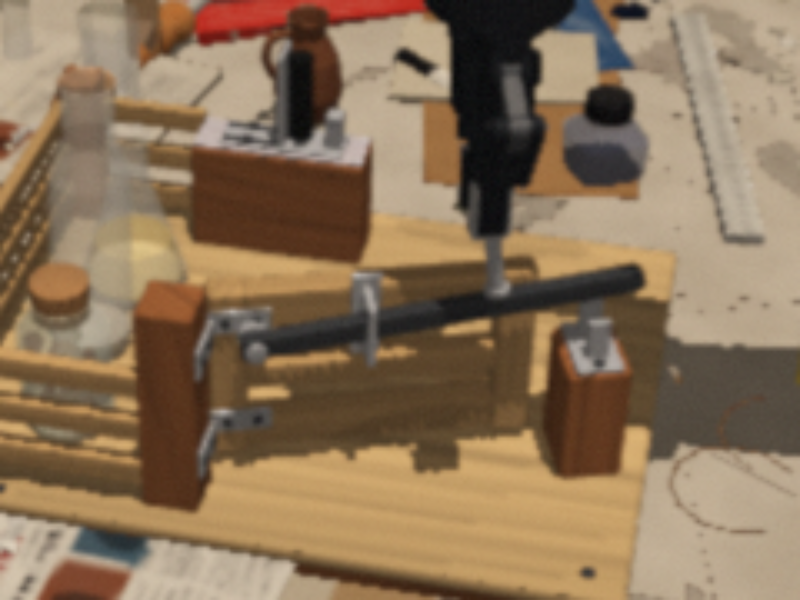

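The bar is lifted clear of the U (tip at about (630,275) in the crop, above the lips at (597,325)). I'll swing it in arc steps of 4° per row.

Emit:
servo_tool --commands '[[210, [-0.0012, 0.0108, 0], -4], [210, [-0.0012, 0.0108, 0], -4], [210, [-0.0012, 0.0108, 0], -4], [210, [-0.0011, 0.0108, 0], -4], [210, [-0.0011, 0.0108, 0], -4]]'

```text
t: 10.45
position: [0.5297, -0.0531, 0.1925]
tool_rot: [-3.001, -0.93, -0.002]
wrist_force: [-0.3, 2.0, -4.4]
finger_gap: 0.0209
grasp_force: 58.8
```

```bash
cat > st.py <<'E'
from h import *
np.set_printoptions(precision=4,suppress=True)
s=sensors.state(); H=np.array([.6681,.0156]); th=-.1096
d=s["position"][:2]-H; r=np.hypot(*d); ang=np.arctan2(d[1],d[0]); 
out=np.sqrt(r*r-.022**2)
a0=np.arctan2(-out,-.022); g=th-((ang-a0+np.pi)%(2*np.pi)-np.pi)
M=R.from_rotvec(s["tool_rot"]).as_matrix()
print("t",s["t"],"pos",s["position"],"r",r,"g",g,"tool-gate",np.arctan2(M[1,1],M[0,1])-(th-g),"F tool x,y,z",M.T@s["wrist_force"],"mom",s["moment"])
E
python3 st.py
```

```text
t 10.45 pos [ 0.5297 -0.0531  0.1925] r 0.15452199619572024 g 0.8573469004067825 tool-gate -0.002845190277803278 F tool x,y,z [ 0.8365 -1.7982  4.3993] mom [0.1377 0.0004 0.075 ]
```

Emit:
servo_tool --commands '[[210, [-0.0012, 0.0108, 0], -4], [210, [-0.0012, 0.0108, 0], -4], [210, [-0.0012, 0.0108, 0], -4], [210, [-0.0011, 0.0108, 0], -4], [210, [-0.0011, 0.0108, 0], -4]]'

```text
t: 10.95
position: [0.562, -0.0963, 0.1922]
tool_rot: [-2.794, -1.436, -0.003]
wrist_force: [1.9, 3.2, -6.8]
finger_gap: 0.0212
grasp_force: 58.8
```

Emit:
servo_tool --commands '[[210, [-0.0012, 0.0108, 0], -4], [210, [-0.0012, 0.0108, 0], -4], [210, [-0.0012, 0.0108, 0], -4], [210, [-0.0011, 0.0108, 0], -4], [210, [-0.0005, 0.0054, 0], -2]]'

```text
t: 11.45
position: [0.6021, -0.1237, 0.1916]
tool_rot: [-2.535, -1.855, -0.003]
wrist_force: [0.3, 3.5, -5.7]
finger_gap: 0.0209
grasp_force: 59.0
```

Emit:
servo_tool --commands '[[210, [0, 0, 0], 0], [210, [0, 0, 0], 0], [210, [0, 0, 0], 0], [210, [0, 0, 0], 0], [210, [0, 0, 0], 0]]'

```text
t: 11.95
position: [0.6011, -0.123, 0.192]
tool_rot: [-2.537, -1.851, -0.003]
wrist_force: [3.0, 5.6, -8.0]
finger_gap: 0.021
grasp_force: 58.9
```

```bash
python3 st.py; python3 - <<'E'
from h import *
p=capture("wrist"); save(p,"w3")
E
```

```text
t 11.95 pos [ 0.6011 -0.123   0.192 ] r 0.15394798171601565 g 0.19708171484874307 tool-gate -0.003797928679550089 F tool x,y,z [6.2408 1.1747 8.0392] mom [ 0.5623 -0.4634  0.0176]
```

View pics/w3.png

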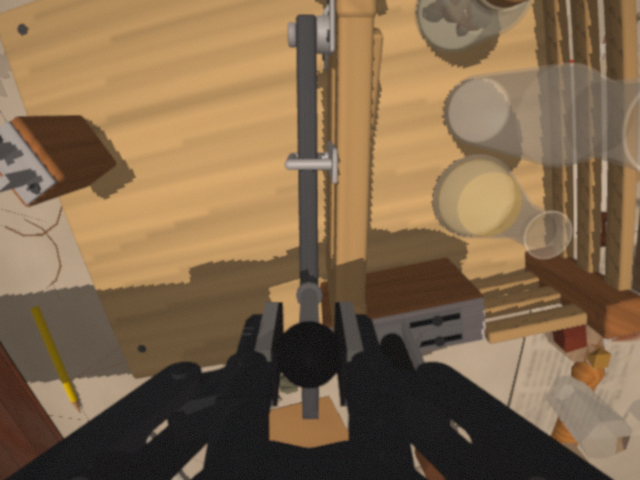

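Wrist view: the knob is gripped at (308,352) and the gate is about 0.2 rad from shut. The catch plate is at (425,325), and the glassware stands. Next I'll relieve the small radial pull and approach slowly.

Emit:
servo_tool --commands '[[210, [0.0005, 0.0024, 0.0006], -0.9], [210, [0, 0.0024, 0], -0.9], [210, [-0.0003, 0.0024, 0], -0.9], [210, [-0.0003, 0.0024, 0], -0.9], [210, [0, 0, 0], 0]]'

```text
t: 12.5
position: [0.6105, -0.1271, 0.192]
tool_rot: [-2.477, -1.932, -0.001]
wrist_force: [2.4, 3.5, -7.0]
finger_gap: 0.0211
grasp_force: 59.0
```

```bash
python3 st.py
```

```text
t 12.5 pos [ 0.6105 -0.1271  0.192 ] r 0.1538812125526018 g 0.13034145736992633 tool-gate -0.00626014539413583 F tool x,y,z [3.9512 1.4576 6.9628] mom [ 0.3495 -0.179   0.0877]
```

```bash
python3 - <<'E'
import cv2,pickle
from h import *
s=sensors.state(); p=capture("wrist"); K,d,M,o=cam(p)
T=R.from_rotvec(s["tool_rot"]).as_matrix()
Mr=T.T@M; orr=T.T@(o-s["position"])
T1=R.from_rotvec([3.117,.394,0]).as_matrix(); pos1=np.array([.5044,-.0064,.3064])
q={k:p[k] for k in("fov_y","cx","cy","distortion")}; q["attitude"]=T1@Mr; q["origin"]=pos1+T1@orr
pickle.dump(q,open("w1cam.pkl","wb")); print(q["origin"])
im=cv2.imread("pics/w1.png")[80:180,520:640]; cv2.imwrite("pics/w1c.png",cv2.resize(im,(720,600),interpolation=cv2.INTER_CUBIC))
X=proj(q,np.array([[.6224,-.1987,.104],[.5033,-.0033,.198]])); print(X)
E
```

```text
[0.58305946 0.01385668 0.44864343]
[[553.05972483 135.69026591]
 [303.18565227 240.37077135]]
```

View pics/w1c.png

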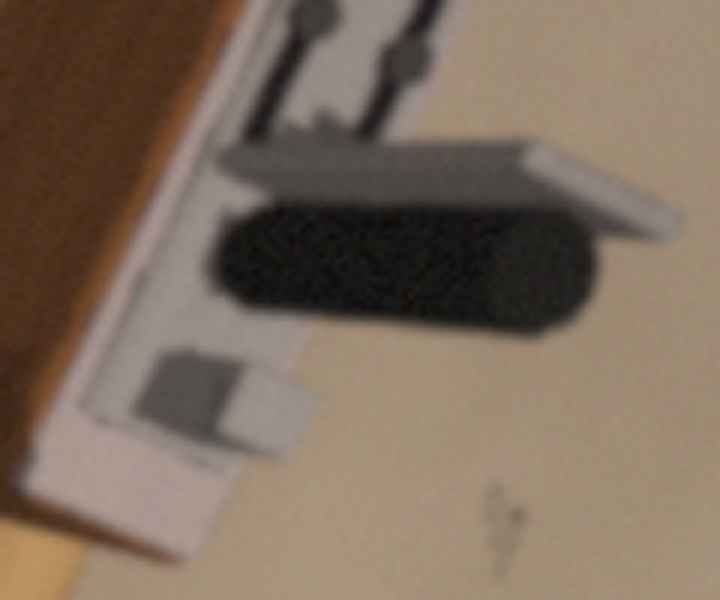

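```bash
python3 - <<'E'
import pickle
from h import *
np.set_printoptions(precision=4,suppress=True)
q=pickle.load(open("w1cam.pkl","rb"))
H=np.array([.6681,.0156]);th=-.1096;c,s=np.cos(th),np.sin(th)
pen=lambda X:(np.array([[c,s],[-s,c]])@(X[:2]-H)*1e3).round(1)
pp=lambda u,v:[520+u/6-.42,80+v/6-.42]
for n,u,v,z in (("top c",545,268,.162),("top low edge",540,333,.162),("top c hi",545,268,.166),("base edge",262,305,.108),("lipNE",240,360,.130),("lip",315,400,.130),("lip",285,460,.130),("lip",215,435,.130)):
    X=onz(q,pp(u,v),z); print(n,X,pen(X))
# silhouette planes with pen y=-218
for u,v in((300,309),(400,319),(500,329)):
    o,d=ray(q,pp(u,v)); nn=np.array([-s,c]); t=((-.218)-nn@(o[:2]-H))/(nn@d[:2]); X=o+t*d; print("sil",X,pen(X))
E
```

```text
top c [ 0.6362 -0.2032  0.162 ] [  -7.8 -221. ]
top low edge [ 0.6289 -0.2061  0.162 ] [ -14.8 -224.7]
top c hi [ 0.6355 -0.2002  0.166 ] [  -8.8 -218. ]
base edge [ 0.6287 -0.2034  0.108 ] [ -15.2 -222. ]
lipNE [ 0.6181 -0.1894  0.13  ] [ -27.2 -209.3]
lip [ 0.6162 -0.2023  0.13  ] [ -27.7 -222.3]
lip [ 0.6075 -0.2016  0.13  ] [ -36.4 -222.5]
lip [ 0.6078 -0.1902  0.13  ] [ -37.4 -211.2]
sil [ 0.6277 -0.1993  0.1234] [ -16.6 -218. ]
sil [ 0.6276 -0.1993  0.1448] [ -16.8 -218. ]
sil [ 0.6275 -0.1992  0.1639] [ -16.9 -218. ]
```

The zoom shows the buffer as a black cylinder with its robot-side face near pen x -18 mm, and the lip's inner face near -27 mm. Contact should therefore come near gate angle 0.00 to 0.01, so I'll go freely to about 0.04.

Emit:
servo_tool --commands '[[210, [-0.0003, 0.0028, 0], -1], [210, [-0.0003, 0.0028, 0], -1], [210, [-0.0003, 0.0028, 0], -1], [210, [-0.0004, 0.0028, 0], -1], [210, [-0.0003, 0.0014, 0], -0.5]]'

```text
t: 13.05
position: [0.6223, -0.1313, 0.1919]
tool_rot: [-2.399, -2.028, 0.0]
wrist_force: [1.1, 3.4, -6.9]
finger_gap: 0.0204
grasp_force: 59.0
```

Emit:
servo_tool --commands '[[210, [0, 0, 0], 0], [210, [0, 0, 0], 0], [210, [0, 0, 0], 0], [210, [0, 0, 0], 0], [210, [0, 0, 0], 0]]'

```text
t: 13.55
position: [0.6222, -0.1312, 0.1921]
tool_rot: [-2.4, -2.027, -0.001]
wrist_force: [1.6, 4.5, -8.8]
finger_gap: 0.021
grasp_force: 59.0
```

```bash
python3 st.py
```

```text
t 13.55 pos [ 0.6222 -0.1312  0.1921] r 0.15376956441493173 g 0.049762259599149955 tool-gate -0.008815442369532467 F tool x,y,z [4.7174 0.8572 8.7597] mom [ 0.4533 -0.2463 -0.0024]
```

Emit:
servo_tool --commands '[[210, [0.0003, 0.0008, 0.0006], -0.3], [210, [0.0003, 0.0008, 0.0005], -0.3], [210, [-0.0001, 0.0008, 0], -0.3], [210, [0, 0, 0], 0], [210, [0, 0, 0], 0]]'

```text
t: 14.05
position: [0.6248, -0.1322, 0.1916]
tool_rot: [2.383, 2.045, -0.001]
wrist_force: [-1.2, -0.9, -2.8]
finger_gap: 0.0211
grasp_force: 59.3
```

```bash
python3 st.py
```

```text
t 14.05 pos [ 0.6248 -0.1322  0.1916] r 0.15397037161512228 g 0.03211271367742344 tool-gate -0.010704896813119258 F tool x,y,z [-1.0884 -1.0848  2.8488] mom [-0.3989  0.1885  0.1002]
```

Emit:
servo_tool --commands '[[210, [0, 0.0005, 0], -0.2], [210, [-0.0001, 0.0005, 0], -0.2], [210, [0, 0.0004, 0], -0.1], [210, [0, 0, 0], 0], [210, [0, 0, 0], 0]]'

```text
t: 14.55
position: [0.6262, -0.1324, 0.1915]
tool_rot: [2.374, 2.055, -0.001]
wrist_force: [-2.2, -4.3, 1.2]
finger_gap: 0.021
grasp_force: 59.5
```

```bash
python3 st.py
```

```text
t 14.55 pos [ 0.6262 -0.1324  0.1915] r 0.15384540041788736 g 0.022789956386433025 tool-gate -0.011231948367868616 F tool x,y,z [-4.5971 -1.5686 -1.155 ] mom [-0.9682  0.3996  0.1476]
```

Emit:
servo_tool --commands '[[210, [-0.0002, 0.0004, -0.0001], -0.1], [210, [-0.0001, 0.0004, 0], -0.1], [210, [-0.0001, 0.0004, 0], -0.1], [210, [0, 0, 0], 0], [210, [0, 0, 0], 0]]'

```text
t: 15.05
position: [0.6272, -0.1328, 0.1915]
tool_rot: [2.369, 2.062, -0.001]
wrist_force: [-2.1, -4.5, -0.4]
finger_gap: 0.0211
grasp_force: 59.5
```

```bash
python3 st.py
```

```text
t 15.05 pos [ 0.6272 -0.1328  0.1915] r 0.1539024220487128 g 0.015682180614618707 tool-gate -0.012977106296715862 F tool x,y,z [-4.6996 -1.425   0.4108] mom [-0.9575  0.3012  0.1615]
```

Emit:
servo_tool --commands '[[210, [-0.0002, 0.0004, 0], -0.2], [210, [-0.0001, 0.0004, 0], -0.2], [210, [-0.0001, 0.0003, 0], -0.1], [210, [0, 0, 0], 0], [210, [0, 0, 0], 0]]'

```text
t: 15.55
position: [0.6284, -0.1331, 0.1914]
tool_rot: [2.36, 2.072, -0.0]
wrist_force: [-1.3, -5.6, 0.4]
finger_gap: 0.021
grasp_force: 59.5
```

```bash
python3 st.py
```

```text
t 15.55 pos [ 0.6284 -0.1331  0.1914] r 0.1539469636817951 g 0.00795134523547017 tool-gate -0.011965188756433293 F tool x,y,z [-5.7673 -0.603  -0.4208] mom [-0.9863  0.2778  0.1105]
```

Emit:
servo_tool --commands '[[210, [-0.0003, 0.0004, -0.0001], -0.1], [210, [-0.0002, 0.0004, 0], -0.1], [210, [-0.0001, 0.0004, 0], -0.1], [210, [0, 0, 0], 0], [210, [0, 0, 0], 0]]'

```text
t: 16.05
position: [0.6289, -0.1334, 0.1912]
tool_rot: [-2.355, -2.079, 0.001]
wrist_force: [-3.5, -3.7, 0.7]
finger_gap: 0.0212
grasp_force: 59.6
```

```bash
python3 st.py
```

```text
t 16.05 pos [ 0.6289 -0.1334  0.1912] r 0.154030298737496 g 0.004613293319108008 tool-gate -0.010040988312119636 F tool x,y,z [-4.1342 -2.9836 -0.7151] mom [-0.8245  0.5785  0.0187]
```

Emit:
servo_tool --commands '[[210, [-0.0001, 0.0003, 0], 0], [210, [0, 0.0002, 0], 0], [210, [0, 0, 0], 0], [210, [0, 0, 0], 0], [210, [0, 0, 0], 0]]'

```text
t: 16.55
position: [0.629, -0.1334, 0.1912]
tool_rot: [-2.354, -2.078, 0.002]
wrist_force: [-5.7, -3.1, 2.1]
finger_gap: 0.021
grasp_force: 59.7
```

```bash
python3 st.py
```

```text
t 16.55 pos [ 0.629  -0.1334  0.1912] r 0.15408756220292033 g 0.003989400258669923 tool-gate -0.010727882648895945 F tool x,y,z [-3.7799 -5.2856 -2.0733] mom [-0.7571  0.7214  0.0456]
```

Emit:
servo_tool --commands '[[210, [0, 0.0003, 0], -0.1], [210, [0, 0.0003, 0], 0], [210, [-0.0001, 0.0002, 0], 0], [210, [0, 0, 0], 0], [210, [0, 0, 0], 0]]'

```text
t: 17.05
position: [0.6292, -0.1335, 0.1912]
tool_rot: [-2.351, -2.079, 0.003]
wrist_force: [-6.6, -2.8, 3.2]
finger_gap: 0.0209
grasp_force: 59.8
```

```bash
python3 st.py
```

```text
t 17.05 pos [ 0.6292 -0.1335  0.1912] r 0.15408270749590278 g 0.0024898328183539375 tool-gate -0.010510923533163644 F tool x,y,z [-3.5639 -6.2311 -3.1843] mom [-0.731   0.9257  0.0356]
```

Emit:
servo_tool --commands '[[210, [-0.0001, 0.0003, -0.0001], 0], [210, [-0.0001, 0.0003, -0.0001], 0], [210, [0, 0.0003, 0], 0], [210, [0, 0, 0], 0], [210, [0, 0, 0], 0]]'

```text
t: 17.55
position: [0.6294, -0.1335, 0.1911]
tool_rot: [-2.35, -2.079, 0.004]
wrist_force: [-8.2, -2.6, 2.5]
finger_gap: 0.0212
grasp_force: 59.8
```

```bash
python3 st.py
```

```text
t 17.55 pos [ 0.6294 -0.1335  0.1911] r 0.15407432900369958 g 0.0011002401016856622 tool-gate -0.01174699898635971 F tool x,y,z [-3.5802 -7.8459 -2.4582] mom [-0.6056  1.1509  0.1052]
```

Emit:
servo_tool --commands '[[210, [0, 0.0005, 0], 0], [210, [-0.0001, 0.0005, 0], 0], [210, [0, 0.0005, 0], 0], [210, [0, 0.0003, 0], 0], [210, [0, 0, 0], 0]]'

```text
t: 18.05
position: [0.6298, -0.1337, 0.1911]
tool_rot: [-2.348, -2.077, 0.007]
wrist_force: [-12.9, -1.4, 5.7]
finger_gap: 0.0207
grasp_force: 60.1
```

```bash
python3 st.py
```

```text
t 18.05 pos [ 0.6298 -0.1337  0.1911] r 0.15413798861102188 g -0.0019254983529229663 tool-gate -0.014651014280538693 F tool x,y,z [ -2.9533 -12.6349  -5.6365] mom [-0.5828  1.8314  0.1174]
```

Emit:
servo_tool --commands '[[210, [0, 0.0005, -0.0002], 0], [210, [0, 0.0004, -0.0001], 0], [210, [0, 0.0002, 0], 0], [210, [0, 0, 0], 0], [210, [0, 0, 0], 0]]'

```text
t: 18.55
position: [0.63, -0.1337, 0.1911]
tool_rot: [-2.347, -2.076, 0.009]
wrist_force: [-14.4, -1.7, 5.6]
finger_gap: 0.0212
grasp_force: 60.2
```

```bash
python3 st.py
```

```text
t 18.55 pos [ 0.63   -0.1337  0.1911] r 0.15411586124490875 g -0.0032744515842702826 tool-gate -0.015926393258989285 F tool x,y,z [ -3.4457 -14.1139  -5.5106] mom [-0.5403  1.9965  0.1239]
```

Emit:
servo_tool --commands '[[210, [-0.0008, 0.0002, 0.001], 0], [210, [-0.0008, 0.0002, 0.001], 0], [210, [-0.0007, 0.0001, 0.001], 0], [210, [-0.0007, 0, 0.001], 0], [210, [0, 0, 0], 0]]'

```text
t: 19.05
position: [0.6299, -0.1366, 0.1872]
tool_rot: [-2.347, -2.076, 0.01]
wrist_force: [-15.9, -2.7, 6.6]
finger_gap: 0.0211
grasp_force: 60.3
```

```bash
python3 st.py
```

```text
t 19.05 pos [ 0.6299 -0.1366  0.1872] r 0.15693124736168032 g -0.004203942677684841 tool-gate -0.016897549902838233 F tool x,y,z [ -4.5853 -15.5079  -6.3976] mom [-0.3509  2.2381  0.1363]
```

Emit:
servo_tool --commands '[[210, [-0.0008, 0, 0.0011], 0], [210, [-0.0008, 0, 0.0011], 0], [210, [-0.0008, 0, 0.0012], 0], [210, [-0.0008, 0, 0.0012], 0], [210, [0, 0, 0], 0]]'

```text
t: 19.55
position: [0.6296, -0.1396, 0.1826]
tool_rot: [-2.347, -2.076, 0.009]
wrist_force: [-14.4, -1.5, 6.6]
finger_gap: 0.021
grasp_force: 60.3
```

```bash
python3 st.py
```

```text
t 19.55 pos [ 0.6296 -0.1396  0.1826] r 0.1598746641406927 g -0.004346260432104815 tool-gate -0.01708767057440591 F tool x,y,z [ -3.2722 -14.1613  -6.4257] mom [-0.2617  2.1479  0.1296]
```

Emit:
servo_tool --commands '[[210, [-0.0008, 0, 0.0013], 0], [210, [-0.0008, 0, 0.0013], 0], [210, [-0.0008, 0, 0.0013], 0], [210, [-0.0006, 0, 0.0011], 0], [210, [0, 0, 0], 0]]'

```text
t: 20.05
position: [0.6293, -0.1425, 0.1778]
tool_rot: [-2.347, -2.076, 0.009]
wrist_force: [-15.0, -0.8, 8.4]
finger_gap: 0.021
grasp_force: 60.3
```

```bash
python3 st.py
```

```text
t 20.05 pos [ 0.6293 -0.1425  0.1778] r 0.16279835850858224 g -0.004376247276139361 tool-gate -0.017140392527420972 F tool x,y,z [ -2.6403 -14.8676  -8.2876] mom [-0.1586  2.1854  0.2183]
```

Emit:
servo_tool --commands '[[210, [-0.0005, 0, 0.0008], 0], [210, [-0.0005, 0, 0.0008], 0], [210, [-0.0003, 0, 0.0005], 0], [210, [0, 0, 0], 0], [210, [0, 0, 0], 0]]'

```text
t: 20.55
position: [0.6293, -0.1433, 0.1764]
tool_rot: [-2.347, -2.076, 0.007]
wrist_force: [-16.2, 1.2, 8.6]
finger_gap: 0.021
grasp_force: 60.5
```

```bash
python3 st.py; python3 - <<'E'
from h import *
p=capture("side"); cv2.imwrite("pics/s3.png",cv2.resize(p["image"][160:340,220:460],(800,600),interpolation=cv2.INTER_CUBIC)[:,:,::-1])
E
```

```text
t 20.55 pos [ 0.6293 -0.1433  0.1764] r 0.16360029791581776 g -0.005192759531711472 tool-gate -0.017876330323813416 F tool x,y,z [ -0.7626 -16.3275  -8.3997] mom [0.0935 2.3603 0.1635]
```

View pics/s3.png

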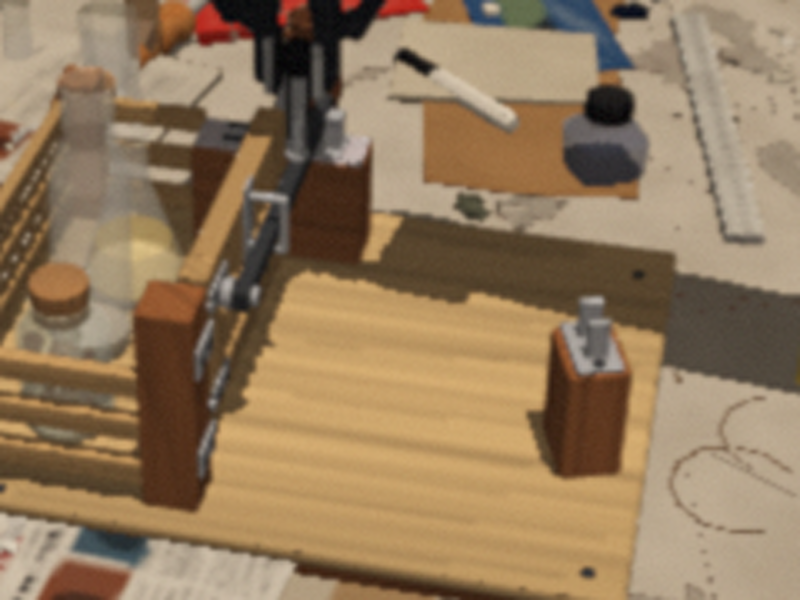

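The bar lies behind the lip stub at (335,120), and the glassware stands. I'll ease off the side pressure and then release.

Emit:
servo_tool --commands '[[210, [0, -0.0006, 0], 0], [210, [0, -0.0006, 0], 0], [210, [0, -0.0006, 0], 0], [210, [0, -0.0006, 0], 0], [210, [0, 0, 0], 0]]'

```text
t: 21.1
position: [0.6286, -0.1432, 0.1764]
tool_rot: [-2.349, -2.078, 0.003]
wrist_force: [-9.7, 0.9, 7.0]
finger_gap: 0.0212
grasp_force: 60.1
```

```bash
python3 st.py
```

```text
t 21.1 pos [ 0.6286 -0.1432  0.1764] r 0.1636103470185731 g -0.0009487691987489499 tool-gate -0.013815306352511617 F tool x,y,z [-0.2502 -9.8287 -6.9618] mom [-0.005   1.5541  0.0965]
```

Emit:
servo_tool --commands '[[210, [0, -0.0004, 0], 0], [210, [0, -0.0004, 0], 0], [210, [0, -0.0004, 0], 0], [210, [0, 0, 0], 0], [210, [0, 0, 0], 0]]'

```text
t: 21.6
position: [0.6285, -0.1431, 0.1765]
tool_rot: [-2.35, -2.079, 0.001]
wrist_force: [-7.6, -0.2, 5.3]
finger_gap: 0.0209
grasp_force: 60.0
```

```bash
python3 st.py
```

```text
t 21.6 pos [ 0.6285 -0.1431  0.1765] r 0.16358094409815058 g -0.0002675775211425646 tool-gate -0.013161268072148527 F tool x,y,z [-1.1662 -7.5601 -5.2349] mom [-0.0433  1.1121  0.1582]
```

Emit:
servo_tool --commands '[[210, [0, -0.0005, 0], 0], [210, [0, -0.0005, 0], 0], [210, [0, -0.0005, 0], 0], [210, [0, -0.0005, 0], 0], [210, [0, 0, 0], 0]]'

```text
t: 22.1
position: [0.6285, -0.1433, 0.1765]
tool_rot: [-2.353, -2.081, -0.003]
wrist_force: [-2.2, 5.3, 4.0]
finger_gap: 0.0211
grasp_force: 59.8
```

```bash
python3 st.py
```

```text
t 22.1 pos [ 0.6285 -0.1433  0.1765] r 0.1637244092410457 g -0.0002390465555960064 tool-gate -0.01322396843525378 F tool x,y,z [ 4.9524 -2.7957 -4.0143] mom [0.5568 0.3464 0.0664]
```

The gate holds still as the force drops, so the lip is holding the bar. I'll release and rise.

Emit:
servo_tool --commands '[[170, [0, 0, 0], 0], [140, [0, 0, 0], 0], [90, [0, 0, 0], 0], [90, [0, 0, 0], 0], [90, [0, 0, 0], 0]]'

```text
t: 22.6
position: [0.628, -0.1446, 0.1758]
tool_rot: [2.354, 2.081, -0.0]
wrist_force: [-0.1, 0.2, 0.6]
finger_gap: 0.0548
grasp_force: 0.0
```

Emit:
servo_tool --commands '[[90, [0, 0, -0.01], 0], [90, [0, 0, -0.02], 0], [90, [0, 0, -0.03], 0], [90, [0, 0, -0.03], 0], [90, [0, 0, -0.03], 0]]'

```text
t: 23.1
position: [0.628, -0.1444, 0.298]
tool_rot: [2.353, 2.081, 0.001]
wrist_force: [-0.8, 0.1, -0.1]
finger_gap: 0.0548
grasp_force: 0.0
```

Emit:
servo_tool --commands '[[90, [0, -0.04, -0.01], 0], [90, [0, -0.04, 0], 0], [90, [0, -0.04, 0], 0], [90, [0, 0, 0], 0], [90, [0, 0, 0], 0]]'

```text
t: 23.6
position: [0.5086, -0.1297, 0.3072]
tool_rot: [2.352, 2.079, 0.002]
wrist_force: [0.3, -0.6, 0.0]
finger_gap: 0.0554
grasp_force: 0.0
```

```bash
python3 - <<'E'
from h import *
np.set_printoptions(precision=4,suppress=True)
s=sensors.state(); print(s["position"],s["wrist_force"])
p=capture("side"); w=capture("wrist")
rs=[]
for c in (p,w):
    r=spot_point(c,"knob"); print(r and (r[0]["point"],r[0]["score"]))
    if r: rs.append(ray(c,r[0]["point"]))
if len(rs)>1: print(tri(rs))
a=cv2.resize(p["image"][160:310,220:420],(800,600),interpolation=cv2.INTER_CUBIC)
b=w["image"]
cv2.imwrite("pics/fin.png",np.hstack([cv2.resize(a,(400,300)),cv2.resize(b,(400,300))])[:,:,::-1])
E
```

```text
[ 0.5086 -0.1297  0.3072] [ 0.2619 -0.5538  0.0007]
([308.7, 179.6], 0.63)
([483.6, 237.4], 0.9)
(array([ 0.6306, -0.1448,  0.1924]), [0.0011328213512439246, 0.0011328213512438157])
```

View pics/fin.png

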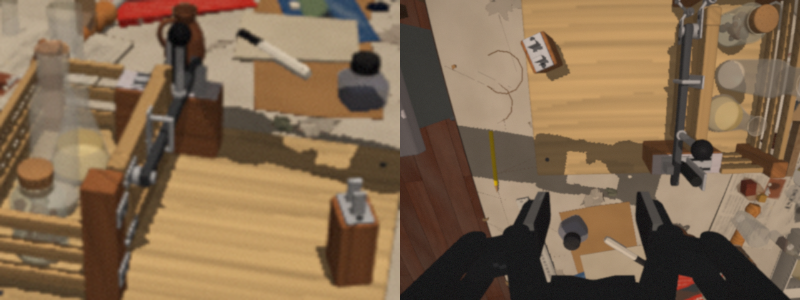

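The bar is behind the lip with its end passing it, the gate is shut and all three vessels stand. Buffer friction might hold the bar slightly up, so I'll tap the knob down gently with shut fingers. The contact height will confirm whether it is level; 0.210 is expected.

Emit:
servo_tool --commands '[[255, [0, 0.04, 0], 0], [255, [0, 0.04, 0], 0], [255, [0, 0.04, 0], 0], [255, [0, 0, 0.03], 0], [255, [0, 0, 0.03], 0]]'

```text
t: 24.3
position: [0.631, -0.1448, 0.2454]
tool_rot: [2.352, 2.081, 0.002]
wrist_force: [0.2, -0.1, -0.7]
finger_gap: -0.0003
grasp_force: 0.0
```

Emit:
servo_tool --commands '[[255, [0, 0, 0.02], 0], [255, [0, 0, 0.006], 0], [255, [0, 0, 0], 0], [255, [0, 0, 0], 0], [255, [0, 0, 0], 0]]'

```text
t: 24.8
position: [0.6292, -0.1447, 0.2221]
tool_rot: [2.351, 2.079, 0.003]
wrist_force: [0.0, -0.5, -0.2]
finger_gap: -0.0002
grasp_force: 0.0
```

Emit:
servo_tool --commands '[[255, [0, 0, 0.002], 0], [255, [0, 0, 0.002], 0], [255, [0, 0, 0.002], 0], [255, [0, 0, 0.001], 0], [255, [0, 0, 0], 0]]'

```text
t: 25.3
position: [0.6277, -0.1443, 0.2126]
tool_rot: [-2.353, -2.081, 0.001]
wrist_force: [0.5, 0.7, 0.3]
finger_gap: -0.0
grasp_force: 0.0
```

Emit:
servo_tool --commands '[[255, [0, 0, 0.0005], 0], [255, [0, 0, 0.0005], 0], [255, [0, 0, 0.0005], 0], [255, [0, 0, 0], 0], [255, [0, 0, 0], 0]]'

```text
t: 25.8
position: [0.628, -0.1444, 0.2115]
tool_rot: [2.353, 2.081, -0.0]
wrist_force: [0.1, 0.8, -0.7]
finger_gap: -0.0004
grasp_force: 0.0
```

Emit:
servo_tool --commands '[[255, [0, 0, 0.0004], 0], [255, [0, 0, 0.0003], 0], [255, [0, 0, 0.0003], 0], [255, [0, 0, 0], 0], [255, [0, 0, 0], 0]]'

```text
t: 26.3
position: [0.6279, -0.1444, 0.2105]
tool_rot: [-2.353, -2.081, 0.0]
wrist_force: [0.0, -1.0, -0.4]
finger_gap: 0.0001
grasp_force: 0.0
```

There is no contact down to 0.2105, so the knob is at its level height and the bar is fully down. I'll retreat and hand in.

Emit:
servo_tool --commands '[[255, [0, 0, -0.01], 0], [255, [0, 0, -0.03], 0], [255, [0, 0, -0.03], 0], [255, [0, 0, -0.03], 0], [255, [0, 0, 0], 0]]'

```text
t: 26.8
position: [0.6307, -0.1451, 0.3178]
tool_rot: [2.347, 2.075, 0.01]
wrist_force: [0.8, -0.2, 0.9]
finger_gap: -0.0003
grasp_force: 0.0
```

```bash
python3 -c "
from workcell import job
print(job.close_job())"
```

```text
the job is handed in; nothing more can be done
None
```

The bottle pen is shut and handed in at about 27 s: the bar lies level behind the lip against the buffer (I estimate at most about 11.5 N on it), all three vessels were standing in the last picture, and the arm is clear; the hand-in gave no verdict.

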